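Lock the platform shaker with its transit pin, by feel

ROBOT

A 7-joint arm with a two-finger parallel gripper is mounted at the origin on the work surface. World frame = base frame: x ahead of the robot, y to its left, z up, the work surface at z = 0. Lengths are in m, angles in rad, forces in N, time in s.
With the tool pointing down it reaches from about 0.425 to 1.025 m from the base axis. Payload 9.4 kg.
Tool frame: the origin (TCP) lies midway between the tips of the shut fingers; the grasp point (between the pads) lies 19 mm behind it; z points along the fingers, y is the line along which they close (so a half turn about z gives the same grasp; the last joint's range is limited). The gripper opens to 85 mm and grips with 20 to 120 N. Pads are 22 mm wide; open, the fingers measure 114 mm over their backs; the gripper's body (76 mm by 85 mm) begins 54 mm behind the grasp point. The pads swing forward as they close: fully open they stand 13 mm farther back than shut.
Start: joints at [-1.178, 0.599, -0.003, 1.599, 0.002, 0.943, -0.08], TCP at [0.328, 0.646, 0.231] pointing down, gripper open.
Joint ranges: [-2.57, 2.57], [-0.35, 1.97], [-1.29, 1.29], [0.11, 2.56], [-1.05, 4.19], [0.11, 1.86], [-2.63, 2.63]. Speed limits (rad/s): [2.22, 2.22, 3.01, 3.01, 3.14, 3.14, 3.14].

INTERFACE

Orientations are given as a 3x3 rotation matrix whose columns are the frame's x, y, z axes.
In Python, from plant import monitor, read_camera, calibration, workorder, spotter gives the robot as it stands.
- The arm moves only by the tool arm_command, never from a script. Its argument "commands" is a list of rows, each an object with "jaw": the closure in counts, from 0 (fully open) to 255 (shut); "linear": the shift along the tool's x, y, z in mm, a list of three; "rot": the turn, a rotation vector about the tool's x, y, z in degrees, a list of three. A call has 1 to 20 rows; each row shifts and turns the commanded pose from where the row before left it, along the tool's axes as they then stand; what a row does not reach is not made up. A row lasts 1/10 s, in which the tool goes at most 50 mm and 8.59 degrees, less where a joint would pass 70% of its speed; a pose out of reach is approached as far as the arm can. A call is refused whole if a number of a shift passes 50 or a number of a turn 8.59, either way. A call with a gripper value outside its range is refused whole. The fingers move at their own pace and stop on an object; "newtons" is the grip in N (left out, the last holds). Time passes only in rows, so rows that do not move let the fingers close. It gives the time, the measured TCP pose, the force, the opening and the grip force at its end, in the units of the state.
- monitor.state(): the state, without advancing time (a new reading comes with each control period).
- read_camera(name): name is "side" or "top" or "wrist"; returns the picture (480x640x3 uint8, red, green, blue); there is no depth.
- calibration(name): a dict with "K" (3x3 intrinsics, pixels), "extrinsics" (4x4, takes a point from camera to world coordinates). Camera axes: x right, y down, z forward; pixel columns grow to the right and rows downward; lengths in m; the calibration is good to about 2 mm. A picture is of the moment at which its call begins: read the wrist's pose just before it. calibration takes no time and is no camera call; for the wrist camera it gives the pose at the moment of the call.
- workorder.job_done(): hands the job in; it is judged then, once.
Trained networks look in the newest picture that a camera, given by its name, has taken for a name from the list of things; names that differ only in an ending like _2 or _b are one class to them, and where a whole thing is asked for, a point or a joint stands for the part that bears it (a point fixed in the world has none). Each returns a list of dicts, best first, with "p" (0 to 1); they miss things now and then, are a little off and sometimes report something else, mostly with a low value. They report only what shows in the picture. A call takes as long as a camera call. They do not tell look-alikes from the thing itself.
- spotter.spot_in(camera, thing): "point" ([x, y, z] in m, in the coordinates of the camera as it stood for that picture, good to about 4 mm: the middle of the surface that is visible of it).
- spotter.cut_out(camera, thing): "region" (480x640 bool, what is visible of it).
- spotter.landmark_of(camera, thing): "point" ([x, y, z] in m, in the coordinates of the camera as it stood for that picture, good to about 4 mm: a listed point, or the origin of a listed thing).
The state is a dict: "time_s": time; "q": joint angles; "joint_velocities": joint speeds; "tau": joint torques, N m; "ee_pos": TCP position; "tool_rot": TCP orientation; "wrist_force": force on the tool from outside, world axes, zero at the start; "ft_torque": the same for the moment, N m; "gripper_width": finger opening in m; "grasp_force": force on a finger pad.
Only numpy, scipy, OpenCV 4.12 (cv2) and the standard library are available. Lean on these libraries where they do the work, as an engineer would, in place of code of your own. Each camera call takes 0.05 s, during which the arm holds its last target. There are 200 camera calls.

TASK

Lock the platform shaker for moving with its transit pin. Draw the pin out of its storage sleeve, where only the stem can be reached, lay it in the forked rest and let go, then take it again by its handle, reach with its tip through the window under the platform's front overhang, feel along the drive block behind it for the hidden lock hole, push the pin in until its collar is against the front panel and let go. Leave the vegetables, the beaker and the culture dishes where they are.

Things in the scene. Friction and masses are not known exactly. Their poses are not given: they have to be found in the camera images.
- pin_handle (a point): Centre of the transit pin's thick square handle. The pin is a loose bare-metal rod 198 mm long; x runs along it to the tip. From here along x: handle 24 x 24 mm from -35 to 35 mm, stem 14 x 14 mm from 35 to 107 mm, round collar 30 mm diameter from 107 to 115 mm, round shank 15 mm diameter from 115 mm to the tip at 163 mm. Starts level, handle in the sleeve
- pin_stem (a point): Point on the pin's axis on its thin 14 mm square stem, 60 mm ahead of pin_handle: where the pin can be taken from above while its handle is in the sleeve. The stem, collar and shank stick out of the sleeve
- pin_tip (a point): Centre of the pin's flat tip, 163 mm ahead of pin_handle. The last 8 mm taper from 15 to 6 mm diameter
- pin: The whole pin, 0.21 to 0.37 kg; same frame as pin_handle. It balances about 19 mm ahead of this point
- sleeve_mouth (a point): Centre of the mouth of the storage sleeve, 70 mm above the bench: a fixed grey plastic tunnel 78 mm long, 44 mm wide, roof 91 mm above the bench, closed at the back, with the pin's handle in it (3 mm play each side, 4 mm above, none below). x points level out of the mouth, the way to draw the pin; after 70 mm the handle is free
- rest_handle (a point): Where the centre of the pin's handle lies when the pin is in the forked rest, 42 mm above the bench; x points level along the pin to its tip. The rest is a fixed low grey stand with two forks open upwards, 10 mm thick along x; the rear one, 27 mm behind this point, carries the handle: notch 30 mm wide, floor 30 mm and prongs 40 mm above the bench
- rest_fork (a point): The front fork of the rest, 92 mm ahead of rest_handle and on the same axis, 42 mm above the bench. It carries the stem just behind the collar: notch 20 mm wide, floor 35 mm and prongs 45 mm above the bench
- window (a point): Middle of the slot-like window in the shaker's white front panel, taken on the face of the dark steel drive block behind it, 62 mm above the bench. x points level into the shaker, square to the face, y along it, z up. The window is 140 mm wide, 18 mm high (53 to 71 mm above the bench); the panel's outer side is 12 mm before the face. The rigid block does not move
- lock_depth (a point): Point 36 mm straight behind window (same axes): as far in as the tip is when the pin is home, its collar against the front panel. The block's one lock hole is 18 x 18 mm, sharp-edged, runs straight along x past this depth; its middle is at this height but anywhere from -42 to 42 mm along y of this point: it is not told and must be felt
- platform_edge (a point): Middle of the front edge of the shaker's steel platform, underside, 118 mm above the bench. The fixed white shaker is 300 mm wide and 100 mm high; the platform on it (8 mm thick, 310 mm wide) reaches 50 mm out in front of the drive block's face (38 mm before the front panel) and hides the window from above. Same axes as window
- carrot_a_mid (a point): Middle of a loose carrot, 150 mm long, 30 mm thick, lying; a bystander
- carrot_b_mid (a point): Middle of a loose carrot, 130 mm long, 28 mm thick, lying; a bystander
- chilli_mid (a point): Middle of a loose chilli, 110 mm long, 20 mm thick, lying; a bystander
- beaker: Glass beaker, 72 mm diameter, 90 mm tall, origin at the centre of its underside; a bystander
- dishes: Stack of clear culture dishes, one piece, 90 mm diameter, 36 mm tall, origin at the centre of its underside; a bystander
Not all that is in view belongs to the job. There is more than one size of the pin; the job needs the smaller.

How it is judged:
On the way:
1. the pin, out of its sleeve, lies in the forked rest, let go (distance between pin_handle and rest_handle below 0.015 m and angle between the x axis of pin_handle and the x axis of rest_handle, either way round below 0.12 rad and contact force between the fingers and pin below 0.05 N and linear speed of pin below 0.03 m/s), for 0.2 s.
At the end, for the whole second after the job is handed in: The pin sits in the lock hole, its tip at least 32 mm (of 36) behind the drive block's face, its axis within 0.15 rad of the hole's, at rest and released; the carrots, chilli, beaker and dishes are within 30 mm of where they were (x of pin_tip in the frame of window above 0.032 m and y of pin_tip in the frame of window between -0.06 and 0.06 m and z of pin_tip in the frame of window between -0.012 and 0.012 m and angle between the x axis of pin_handle and the x axis of window, either way round below 0.15 rad and linear speed of pin below 0.01 m/s and contact force between the fingers and pin below 0.05 N); the robot touches nothing.
It fails at once if a carrot, the chilli, the beaker or the dishes are shifted by more than 30 mm (distance of any of carrot_a_mid, carrot_b_mid, chilli_mid, beaker, dishes from where it was at the start of the episode above 0.03 m).
It also fails if it takes over 72 s, if anything falls off the work surface, if the arm or the gripper's body presses on something with over 40 N, if the wrist force passes 120 N, or if a joint passes its speed limit or range.

## Working session

There is one attempt and no reset: what is moved stays moved. The work goes in short steps, Python scripts to look and compute and a tool call to move; the robot and the scene stay as the last step left them, time stands still between calls to the robot, and variables do not carry over. Pictures are saved under pics/ and viewed, at most 10 in all, crops included, and the job is handed in when it is done.

Besides the shell and the picture viewer there is one more tool, called as a command line: name --argument value ..., lists and objects as JSON in quotes. arm_command: Moves the arm, as the interface text tells. Its arguments: {"type":"object","properties":{"commands":{"type":"array","items":{"type":"object","properties":{"jaw":{"type":"number"},"linear":{"type":"array","items":{"type":"number"}},"rot":{"type":"array","items":{"type":"number"}}}}},"newtons":{"type":"number"}},"required":["commands"]}

```bash
mkdir -p pics; cat > h.py <<'E'
import numpy as np,cv2
from plant import monitor, read_camera, calibration, workorder, spotter
def W(cam,p):
    E=np.array(calibration(cam)["extrinsics"]);return E[:3,:3]@np.array(p)+E[:3,3]
def save(cam,fn):
    im=read_camera(cam);cv2.imwrite('pics/'+fn,im[:,:,::-1]);return im
def marks(cam,names):
    for n in names:
        print(cam,n,[(np.round(W(cam,d["point"]),4).tolist(),round(d["p"],2)) for d in spotter.landmark_of(cam,n)[:4]])
E
python3 - <<'E'
from h import *
s=monitor.state();print(s)
for c in("top","side"):
    save(c,c+"0.png");print(calibration(c))
    marks(c,"pin_handle pin_stem pin_tip sleeve_mouth rest_handle rest_fork window platform_edge carrot_a_mid chilli_mid beaker dishes".split())
E
```

```text
{'time_s': 0.0, 'q': array([-1.17768831,  0.60011513, -0.0025524 ,  1.60014783,  0.00180821,
        0.94290319, -0.07977999]), 'joint_velocities': array([-4.10738024e-05, -4.30338107e-04,  3.62147388e-04,  2.16559697e-04,
       -1.65847690e-03, -7.36119622e-05,  9.32037757e-04]), 'tau': array([ 1.04726903e-03, -7.76466179e+01,  1.56519458e+00, -2.58023232e+01,
        1.22580829e-02,  8.92862678e-03,  3.33046751e-05]), 'ee_pos': array([0.32801219, 0.64601284, 0.23041764]), 'tool_rot': array([[-8.91696421e-01,  4.52633580e-01, -5.78568326e-04],
       [ 4.52633926e-01,  8.91695236e-01, -1.46095689e-03],
       [-1.45371525e-04, -1.56460968e-03, -9.99998765e-01]]), 'wrist_force': array([-0.02697531, -0.59624175, -0.39336862]), 'ft_torque': array([-0.03717757, -0.01318184, -0.01516248]), 'grasp_force': 0.0, 'gripper_width': 0.0852315374572279}
{'K': array([[512.23491111,   0.        , 317.88118204],
       [  0.        , 512.23491111, 247.02186268],
       [  0.        ,   0.        ,   1.        ]]), 'extrinsics': array([[ 0.01846776, -0.99757354,  0.06712654,  0.44446055],
       [-
[... 1493 characters left out ...]
073, 0.3067, 0.0699], 0.79), ([0.5322, 0.1936, 0.0421], 0.17)]
side pin_tip [([0.5668, 0.2314, 0.0686], 0.73)]
side sleeve_mouth [([0.4905, 0.333, 0.071], 0.81)]
side rest_handle [([0.4527, 0.1473, 0.0399], 0.7)]
side rest_fork [([0.5336, 0.1939, 0.0423], 0.9)]
side window []
side platform_edge [([0.5751, -0.1402, 0.1169], 0.6), ([0.571, 0.2277, 0.0697], 0.47)]
side carrot_a_mid [([0.5752, -0.1447, 0.1181], 0.72), ([0.7399, 0.1033, 0.015], 0.61), ([0.6629, 0.3143, 0.0174], 0.6)]
side chilli_mid [([0.7395, 0.1005, 0.0123], 0.81), ([0.3841, -0.0881, 0.0168], 0.66)]
side beaker [([0.4444, -0.3759, -0.0025], 0.67), ([0.5737, -0.1428, 0.1166], 0.15)]
side dishes [([0.7482, 0.232, -0.0019], 0.72)]
```

View pics/top0.png

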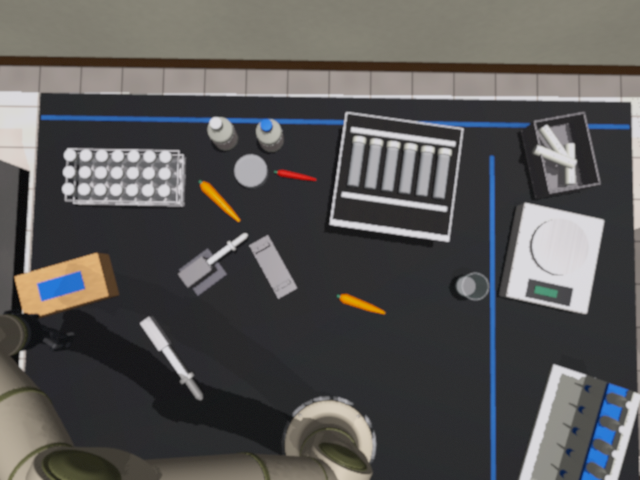

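View pics/side0.png

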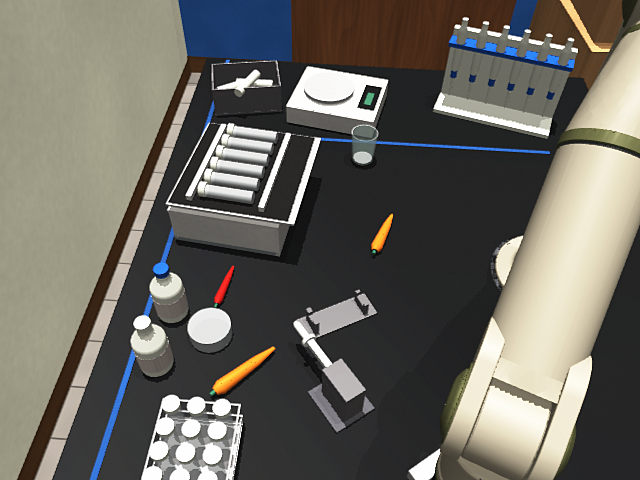

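The top view shows the sleeve at about (203,270) with the pin pointing up and right to (245,236), and the rest at (273,266). The larger look-alike pin lies at (170,360), and the shaker's front edge runs (331,230)–(450,241). The side view confirms this: pin tip near (300,325) and carrot_b near (382,235), in front of the shaker.

arm_command --commands '[{"linear": [-31,-22,0]},{"linear": [-31,-22,0]},{"linear": [-31,-22,0]},{"linear": [-31,-22,0]},{"linear": [-31,-22,0]},{"linear": [-31,-22,0]},{"linear": [-31,-22,0]},{"linear": [-31,-22,0]},{"linear": [-31,-22,0]},{"linear": [-31,-22,0]},{"rot": [0,0,8.5]},{"rot": [0,0,8.5]},{"rot": [0,0,8.5]},{"jaw": 0},{"jaw": 0}]'

```text
invalid input
```

```bash
python3 - <<'E'
from h import *
s=monitor.state();print(s['time_s'],s['ee_pos'],s['tool_rot'],s['q'])
save("wrist","w1.png");print(calibration("wrist"))
marks("wrist","pin_handle pin_stem pin_tip sleeve_mouth rest_handle rest_fork".split())
E
```

```text
1.3 [0.32824068 0.64644561 0.23128008] [[-8.91657782e-01  4.52710059e-01  5.90774491e-05]
 [ 4.52710059e-01  8.91657783e-01 -6.71075892e-06]
 [-5.57148954e-05  2.07612551e-05 -9.99999998e-01]] [-1.17767023  0.59929446 -0.00250307  1.59939614  0.00181531  0.94288798
 -0.07980951]
{'K': array([[390.02595256,   0.        , 321.56216992],
       [  0.        , 390.02595256, 238.0289205 ],
       [  0.        ,   0.        ,   1.        ]]), 'extrinsics': array([[ 4.52867283e-01,  8.52152560e-01,  2.62196948e-01,
         2.61570983e-01],
       [ 8.91577885e-01, -4.32945093e-01, -1.32843597e-01,
         6.81149060e-01],
       [ 3.13870808e-04,  2.93929519e-01, -9.55827045e-01,
         3.73167190e-01],
       [ 0.00000000e+00,  0.00000000e+00,  0.00000000e+00,
         1.00000000e+00]])}
wrist pin_handle [([0.2998, 0.4786, 0.017], 0.81)]
wrist pin_stem [([0.2329, 0.4292, 0.0149], 0.97)]
wrist pin_tip []
wrist sleeve_mouth []
wrist rest_handle []
wrist rest_fork []
```

View pics/w1.png

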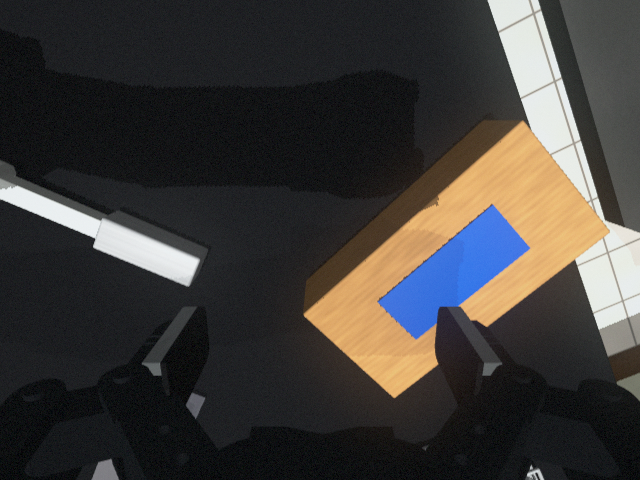

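The wrist view shows the wooden box and the larger look-alike pin at about (150,245). The fingers are at the bottom. The move was refused because every row needs all its fields.

arm_command --commands '[{"jaw": 0,"rot": [0,0,0],"linear": [-31,-22,0]},{"jaw": 0,"rot": [0,0,0],"linear": [-31,-22,0]},{"jaw": 0,"rot": [0,0,0],"linear": [-31,-22,0]},{"jaw": 0,"rot": [0,0,0],"linear": [-31,-22,0]},{"jaw": 0,"rot": [0,0,0],"linear": [-31,-22,0]},{"jaw": 0,"rot": [0,0,0],"linear": [-31,-22,0]},{"jaw": 0,"rot": [0,0,0],"linear": [-31,-22,0]},{"jaw": 0,"rot": [0,0,0],"linear": [-31,-22,0]},{"jaw": 0,"rot": [0,0,0],"linear": [-31,-22,0]},{"jaw": 0,"rot": [0,0,0],"linear": [-31,-22,0]},{"jaw": 0,"linear": [0,0,0],"rot": [0,0,8.5]},{"jaw": 0,"linear": [0,0,0],"rot": [0,0,8.5]},{"jaw": 0,"linear": [0,0,0],"rot": [0,0,8.5]},{"jaw": 0,"linear": [0,0,0],"rot": [0,0,0]},{"jaw": 0,"linear": [0,0,0],"rot": [0,0,0]}]' --newtons 100

```text
time_s: 3.15
ee_pos: [0.5049, 0.3102, 0.2313]
tool_rot: [[-0.614, 0.79, 0.0], [0.79, 0.614, -0.0], [-0.0, 0.0, -1.0]]
wrist_force: [-0.2, 0.8, -0.2]
gripper_width: 0.0857
grasp_force: 0.0
```

```bash
python3 - <<'E'
from h import *
s=monitor.state();print(s['time_s'],s['ee_pos'],s['tool_rot'],s['q'])
save("wrist","w2.png");print(calibration("wrist"))
marks("wrist","pin_handle pin_stem pin_tip sleeve_mouth rest_handle rest_fork".split())
E
```

```text
3.15 [0.50491774 0.31020168 0.23134295] [[-6.13682458e-01  7.89552905e-01  2.26247553e-04]
 [ 7.89552901e-01  6.13682491e-01 -1.26047553e-04]
 [-2.38365373e-04  1.01281239e-04 -9.99999966e-01]] [-0.7321455   0.44129792  0.12112991  1.916428   -0.07253835  0.78790641
  0.08939669]
{'K': array([[390.02595256,   0.        , 321.56216992],
       [  0.        , 390.02595256, 238.0289205 ],
       [  0.        ,   0.        ,   1.        ]]), 'extrinsics': array([[ 7.89871250e-01,  5.86054762e-01,  1.80674363e-01,
         4.59092113e-01],
       [ 6.13272343e-01, -7.55134654e-01, -2.31665034e-01,
         3.70092325e-01],
       [ 6.65076341e-04,  2.93788140e-01, -9.55870329e-01,
         3.73226844e-01],
       [ 0.00000000e+00,  0.00000000e+00,  0.00000000e+00,
         1.00000000e+00]])}
wrist pin_handle []
wrist pin_stem [([0.5085, 0.3142, 0.0655], 0.84)]
wrist pin_tip [([0.5663, 0.2345, 0.0694], 0.83)]
wrist sleeve_mouth []
wrist rest_handle [([0.4574, 0.1469, 0.0405], 0.91)]
wrist rest_fork [([0.5342, 0.1952, 0.0437], 0.83)]
```

View pics/w2.png

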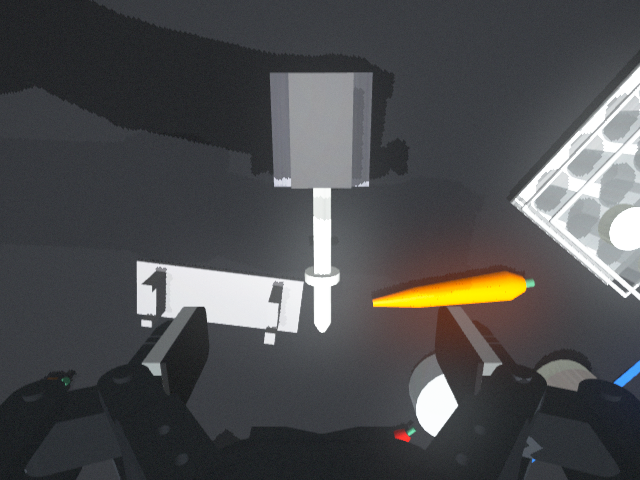

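The wrist view shows the pin axis vertical at column 321.5, so it is aligned with tool x. The tip is at (322,331) and the sleeve mouth edge at row 188. The rest is at left, with plate corners (137,262), (303,281), (298,332) and (137,316).

```bash
cat >> h.py <<'E'
def ray(cam,uv,z):
    c=calibration(cam);E=np.array(c["extrinsics"]);d=E[:3,:3]@np.linalg.solve(c["K"],[uv[0],uv[1],1.]);o=E[:3,3]
    return o+d*(z-o[2])/d[2]
E
python3 - <<'E'
from h import *
R=monitor.state()['tool_rot'];T=monitor.state()['ee_pos']
f=lambda uv,z:np.round(np.r_[ray("wrist",uv,z),1e3*(R.T@(ray("wrist",uv,z)-T))[:2]],4)
print("tip",f((322,331),.07),"mouth",f((321.5,187.5),.091), "stem/mouth", f((321.5,188),.077),"collar",f((322,270),.08))
for z in (.0,.02):
    P=[f(u,z)[:2] for u in ((137,262),(303,281),(298,332),(137,316))]
    print(z,P,[np.degrees(np.arctan2(*(b-a)[::-1])) for a,b in ((P[0],P[1]),(P[3],P[2]))],[np.linalg.norm(P[1]-P[0]),np.linalg.norm(P[0]-P[3])])
im=cv2.imread("pics/w2.png")[250:350,125:315];cv2.imwrite("pics/w2c.png",cv2.resize(im,None,fx=4,fy=4,interpolation=cv2.INTER_CUBIC))
E
```

```text
tip [ 5.689000e-01  2.289000e-01  7.000000e-02 -1.030691e+02  1.084200e+00] mouth [ 0.489   0.3318  0.091  27.2067  0.6705] stem/mouth [ 0.4907  0.3296  0.077  24.4296  0.6755] collar [  0.5313   0.2776   0.08   -41.6332   1.0606]
0.0 [array([0.3961, 0.1441]), array([0.5428, 0.2306]), array([0.5743, 0.1796]), array([0.4268, 0.0903])] [np.float64(30.525247547021518), np.float64(31.191707505664763)] [np.float64(0.17030308276716538), np.float64(0.06194295763038766)]
0.02 [array([0.3995, 0.1562]), array([0.5384, 0.2381]), array([0.5682, 0.1898]), array([0.4286, 0.1053])] [np.float64(30.524997173817745), np.float64(31.186555602670015)] [np.float64(0.16124769765798205), np.float64(0.05863122035230034)]
```

View pics/w2c.png

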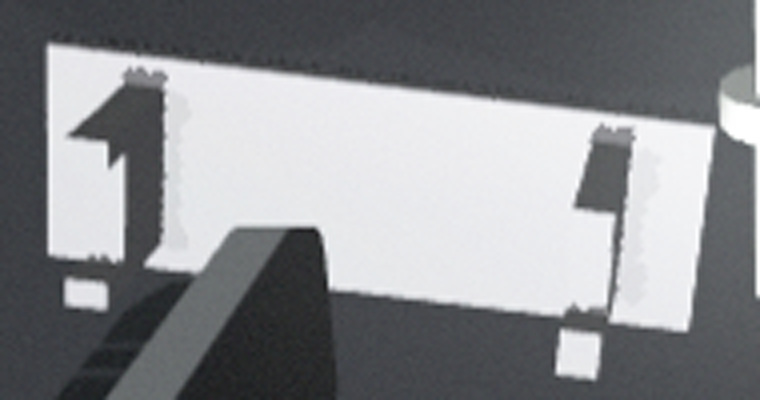

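arm_command --commands '[{"jaw": 0,"linear": [0,1,36],"rot": [0,0,0]},{"jaw": 0,"linear": [0,0,36],"rot": [0,0,0]},{"jaw": 0,"linear": [0,0,36],"rot": [0,0,0]},{"jaw": 0,"linear": [0,0,36],"rot": [0,0,0]},{"jaw": 0,"linear": [0,0,35],"rot": [0,0,0]},{"jaw": 0,"linear": [0,0,0],"rot": [0,0,0]},{"jaw": 255,"linear": [0,0,0],"rot": [0,0,0]},{"jaw": 255,"linear": [0,0,0],"rot": [0,0,0]},{"jaw": 255,"linear": [0,0,0],"rot": [0,0,0]},{"jaw": 255,"linear": [0,0,0],"rot": [0,0,0]},{"jaw": 255,"linear": [0,0,0],"rot": [0,0,0]},{"jaw": 255,"linear": [0,0,0],"rot": [0,0,0]},{"jaw": 255,"linear": [0,0,0],"rot": [0,0,0]},{"jaw": 255,"linear": [0,0,0],"rot": [0,0,0]}]' --newtons 100

```text
time_s: 4.9
ee_pos: [0.5062, 0.3108, 0.0534]
tool_rot: [[-0.61, 0.793, 0.001], [0.793, 0.61, 0.001], [0.0, 0.001, -1.0]]
wrist_force: [-1.8, -1.0, 8.2]
gripper_width: 0.0125
grasp_force: 97.4
```

```bash
python3 - <<'E'
from h import *
# prong pixels from picture w2 with its camera pose
E=np.array([[.78987125,.586054762,.180674363,.459092113],[.613272343,-.755134654,-.231665034,.370092325],[.000665076,.29378814,-.955870329,.373226844]])
K=np.array([[390.02595,0,321.56217],[0,390.02595,238.02892],[0,0,1]])
def f(u,z):
    d=E[:,:3]@np.linalg.solve(K,[*u,1.]);return E[:,3]+d*(z-E[2,3])/d[2]
a=[f((278,284),.045),f((270,339),.045)];b=[f((161,269.5),.04),f((146.5,324),.04)]
print(a,b,np.linalg.norm(a[0]-a[1]),np.linalg.norm(b[0]-b[1]))
m=(a[0]+a[1])/2;n=(b[0]+b[1])/2;d=m-n;print(m,n,np.linalg.norm(d[:2]),np.degrees(np.arctan2(d[1],d[0])))
E
```

```text
[array([0.51663841, 0.23144833, 0.045     ]), array([0.54413159, 0.18050805, 0.045     ])] [array([0.42435428, 0.17530248, 0.04      ]), array([0.44239104, 0.11836948, 0.04      ])] 0.05788598298942421 0.05972178462059157
[0.530385   0.20597819 0.045     ] [0.43337266 0.14683598 0.04      ] 0.11361864024155044 31.36798835384133
```

arm_command --commands '[{"jaw": 255,"linear": [0,0,-1.5],"rot": [0,0,0]},{"jaw": 255,"linear": [-14,0,0],"rot": [0,0,0]},{"jaw": 255,"linear": [-14,0,0],"rot": [0,0,0]},{"jaw": 255,"linear": [-14,0,0],"rot": [0,0,0]},{"jaw": 255,"linear": [-14,0,0],"rot": [0,0,0]},{"jaw": 255,"linear": [-14,0,0],"rot": [0,0,0]},{"jaw": 255,"linear": [-14,0,0],"rot": [0,0,0]},{"jaw": 255,"linear": [-4,0,0],"rot": [0,0,0]},{"jaw": 255,"linear": [0,0,-30],"rot": [0,0,0]},{"jaw": 255,"linear": [0,0,-30],"rot": [0,0,0]},{"jaw": 255,"linear": [0,0,-30],"rot": [0,0,0]},{"jaw": 255,"linear": [0,0,0],"rot": [0,0,0]},{"jaw": 255,"linear": [0,0,0],"rot": [0,0,0]}]' --newtons 100

```text
time_s: 6.2
ee_pos: [0.5594, 0.241, 0.144]
tool_rot: [[-0.61, 0.792, 0.001], [0.792, 0.61, 0.001], [0.0, 0.001, -1.0]]
wrist_force: [-0.1, 0.2, -4.0]
gripper_width: 0.0121
grasp_force: 98.2
```

```bash
python3 - <<'E'
from h import *
s=monitor.state();T=s['ee_pos'];R=s['tool_rot'];print(s['time_s'],T,R,s['gripper_width'],s['wrist_force'])
save("wrist","w3.png");print(calibration("wrist")['extrinsics'])
for n in "pin_handle pin_stem pin_tip".split():
    print(n,[(np.round(1e3*R.T@(W("wrist",d["point"])-T),1),d["p"]) for d in spotter.landmark_of("wrist",n)[:2]])
marks("wrist",["rest_handle","rest_fork"])
save("side","s3.png")
for n in "pin_handle pin_stem pin_tip".split():
    print(n,[(np.round(1e3*R.T@(W("side",d["point"])-T),1),d["p"]) for d in spotter.landmark_of("side",n)[:2]])
E
```

```text
6.2 [0.55943241 0.24102891 0.14403172] [[-6.10253253e-01  7.92205994e-01  7.94204819e-04]
 [ 7.92206392e-01  6.10252942e-01  6.15854653e-04]
 [ 3.21791934e-06  1.00500144e-03 -9.99999495e-01]] 0.012065206352791078 [-0.07932774  0.21460859 -3.9699945 ]
[[ 7.92316506e-01  5.83311332e-01  1.78836364e-01  5.13429857e-01]
 [ 6.10110237e-01 -7.57402811e-01 -2.32607999e-01  3.00925773e-01]
 [-2.31717533e-04  2.93409054e-01 -9.55986963e-01  2.85038579e-01]
 [ 0.00000000e+00  0.00000000e+00  0.00000000e+00  1.00000000e+00]]
pin_handle [(array([ 61. ,  -0.4, -14.7]), 0.9)]
pin_stem [(array([  2.5,  -1.4, -10.8]), 0.74)]
pin_tip []
wrist rest_handle [([0.4575, 0.147, 0.0391], 0.8)]
wrist rest_fork [([0.5344, 0.1949, 0.0401], 0.67)]
pin_handle [(array([355.6, -64.7, 127.3]), 0.72), (array([ 59.2,  -2.9, -15.5]), 0.7)]
pin_stem [(array([ 355.7, -143.7,  121.8]), 0.82)]
pin_tip [(array([ 354.3, -284.2,  121.6]), 0.77), (array([-102.2,   -0.7,  -14.3]), 0.61)]
```

View pics/w3.png

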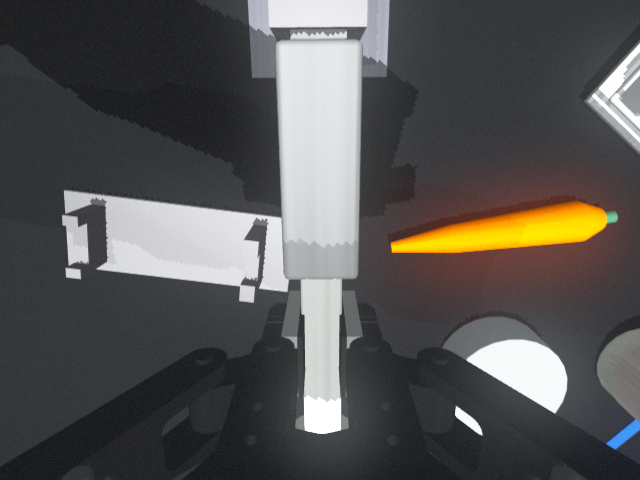

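The wrist view shows the pin held straight, with its handle at (320,160) clear of the sleeve. The rear fork of the rest is at about (75,245) and the front fork at about (250,265). Next I turn it over the rest and check.

arm_command --commands '[{"jaw": 255,"linear": [0,0,0],"rot": [0,0,-8.33]},{"jaw": 255,"linear": [0,0,0],"rot": [0,0,-8.33]},{"jaw": 255,"linear": [0,0,0],"rot": [0,0,-8.33]},{"jaw": 255,"linear": [0,0,0],"rot": [0,0,-8.33]},{"jaw": 255,"linear": [0,0,0],"rot": [0,0,-8.33]},{"jaw": 255,"linear": [0,0,0],"rot": [0,0,-8.33]},{"jaw": 255,"linear": [0,0,0],"rot": [0,0,-8.33]},{"jaw": 255,"linear": [0,0,0],"rot": [0,0,-8.33]},{"jaw": 255,"linear": [0,0,0],"rot": [0,0,-8.33]},{"jaw": 255,"linear": [0,0,0],"rot": [0,0,-8.33]},{"jaw": 255,"linear": [25,-9,0],"rot": [0,0,0]},{"jaw": 255,"linear": [25,-9,0],"rot": [0,0,0]},{"jaw": 255,"linear": [26,-10,0],"rot": [0,0,0]},{"jaw": 255,"linear": [0,0,20],"rot": [0,0,0]},{"jaw": 255,"linear": [0,0,20],"rot": [0,0,0]},{"jaw": 255,"linear": [0,0,0],"rot": [0,0,0]},{"jaw": 255,"linear": [0,0,0],"rot": [0,0,0]},{"jaw": 255,"linear": [0,0,0],"rot": [0,0,0]}]' --newtons 100

```text
time_s: 8.5
ee_pos: [0.5092, 0.1782, 0.1046]
tool_rot: [[-0.858, -0.513, 0.001], [-0.513, 0.858, 0.0], [-0.001, -0.0, -1.0]]
wrist_force: [-0.7, -0.6, -3.3]
gripper_width: 0.0119
grasp_force: 97.8
```

```bash
python3 - <<'E'
from h import *
s=monitor.state();T=s['ee_pos'];R=s['tool_rot'];print(s['time_s'],T,R,s['gripper_width'],s['q'])
save("wrist","w4.png")
for c in("wrist","side","top"):
  if c!="wrist": read_camera(c)
  for n in "pin_handle pin_tip rest_handle rest_fork".split():
    print(c,n,[(np.round(1e3*R.T@(W(c,d["point"])-T),1),d["p"]) for d in spotter.landmark_of(c,n)[:2]])
E
```

```text
8.5 [0.50917478 0.17819489 0.10455702] [[-8.58152302e-01 -5.13394186e-01  1.01839415e-03]
 [-5.13393972e-01  8.58152899e-01  4.81402469e-04]
 [-1.12108712e-03 -1.09720782e-04 -9.99999366e-01]] 0.011911389940818494 [-0.22546725  0.5787882  -0.30985433  2.11873513  0.36080737  0.49224853
  1.30176557]
wrist pin_handle [(array([ 59.5,   0.3, -15.2]), 0.69)]
wrist pin_tip []
wrist rest_handle []
wrist rest_fork []
side pin_handle [(array([ 61.3,  -2.5, -17.2]), 0.83), (array([ 32.5, 373.3,  86.9]), 0.59)]
side pin_tip [(array([252.9, 343.6,  81.5]), 0.95), (array([-103.2,    1.2,  -16.9]), 0.72)]
side rest_handle [(array([65.3,  0.4, 61.8]), 0.86)]
side rest_fork [(array([-27. ,   1. ,  59.7]), 0.73)]
top pin_handle [(array([ 29.4, 366.3,  82.6]), 0.78), (array([ 113.6, -308.3,  -14.3]), 0.18)]
top pin_tip [(array([245.8, 340.3,  82.2]), 0.82)]
top rest_handle []
top rest_fork []
```

View pics/w4.png

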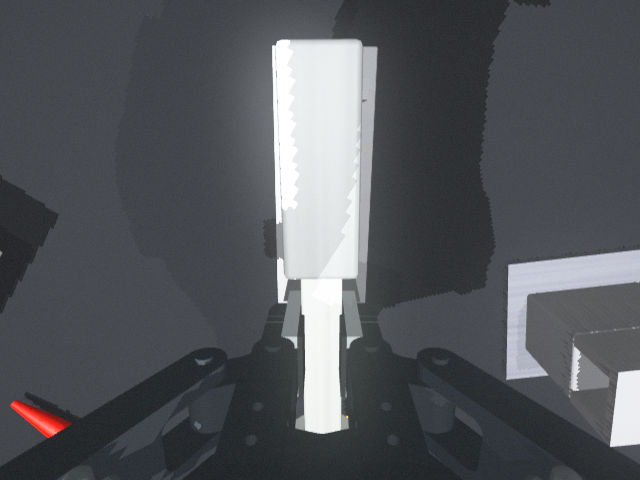

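The wrist view shows the handle centred over the rest plate, with plate edges near columns 275 and 375. I'll measure the residual misalignment from edge profiles.

```bash
python3 - <<'E'
from h import *
s=monitor.state();T=s['ee_pos'];R=s['tool_rot']
g=cv2.imread("pics/w4.png",0).astype(int)
f=lambda uv,z:np.round(1e3*(R.T@(ray("wrist",uv,z)-T))[:2],1)
for r in(46,60,80,100,140,180,220,260,285,298):
    d=np.diff(g[r,255:395]);idx=[(255+i,int(d[i])) for i in range(len(d)) if abs(d[i])>18]
    print(r,idx)
for r,l,q in((60,274,377),(285,277,366)):
    print(f((l,r),.006),f((q,r),.006))
E
```

```text
46 [(271, 134), (361, -34), (362, -36), (376, -26)]
60 [(271, 117), (272, 32), (274, -21), (361, -34), (362, 29), (375, -26), (376, -81)]
80 [(271, 27), (272, 111), (275, -22), (276, 22), (360, -21), (362, 22), (374, -26), (375, -73)]
100 [(272, 117), (273, 21), (276, -72), (277, 73), (360, -33), (361, -42), (365, 22), (366, 33), (373, -21), (374, -78)]
140 [(273, 129), (277, -21), (359, -39), (372, -74)]
180 [(274, 135), (279, -23), (280, 26), (358, -27), (359, -30), (370, -79)]
220 [(275, 158), (281, -63), (282, 25), (358, -46), (368, -70)]
260 [(276, 146), (282, -65), (357, -50), (366, -70)]
285 [(276, 83), (277, 74), (285, -36), (286, -97), (299, 28), (300, 100), (341, -116), (342, -27), (356, 41), (365, -64)]
298 [(276, 21), (277, 125), (283, -117), (287, 27), (300, 82), (301, 22), (341, -110), (355, -37), (359, 28), (364, -49), (365, -21)]
[105.7 -26.2] [105.6  31.8]
[-32.2 -29.2] [-32.2  30.2]
```

arm_command --commands '[{"jaw": 255,"linear": [1.5,0.8,0],"rot": [0,0,0.7]},{"jaw": 255,"linear": [0,0,20],"rot": [0,0,0]},{"jaw": 255,"linear": [0,0,20],"rot": [0,0,0]},{"jaw": 255,"linear": [0,0,15],"rot": [0,0,0]},{"jaw": 255,"linear": [0,0,10],"rot": [0,0,0]},{"jaw": 255,"linear": [0,0,5],"rot": [0,0,0]},{"jaw": 255,"linear": [0,0,4],"rot": [0,0,0]},{"jaw": 255,"linear": [0,0,2],"rot": [0,0,0]},{"jaw": 255,"linear": [0,0,1],"rot": [0,0,0]},{"jaw": 255,"linear": [0,0,0],"rot": [0,0,0]},{"jaw": 255,"linear": [0,0,0],"rot": [0,0,0]}]' --newtons 100

```text
time_s: 10.35
ee_pos: [0.5072, 0.1777, 0.0271]
tool_rot: [[-0.864, -0.503, 0.001], [-0.503, 0.864, 0.0], [-0.001, -0.0, -1.0]]
wrist_force: [-0.1, -0.3, -2.5]
gripper_width: 0.0122
grasp_force: 98.0
```

```bash
python3 - <<'E'
from h import *
s=monitor.state();T=s['ee_pos'];R=s['tool_rot'];print(s['time_s'],T,s['wrist_force'],s['ft_torque'])
save("side","s5.png")
cv2.imwrite("pics/s5c.png",cv2.resize(cv2.imread("pics/s5.png")[240:400,240:400],None,fx=3.7,fy=3.7,interpolation=cv2.INTER_CUBIC))
for n in "pin_handle pin_tip rest_handle rest_fork".split():
    print(n,[(np.round(1e3*R.T@(W("side",d["point"])-T),1),d["p"]) for d in spotter.landmark_of("side",n)[:2]])
E
```

```text
10.35 [0.50716684 0.17769727 0.02712297] [-0.12858081 -0.34785229 -2.47627149] [ 0.12655034 -0.12484131 -0.04011182]
pin_handle [(array([ 60. ,  -2.6, -15.3]), 0.95), (array([ 32.8, 370.6,   9.8]), 0.63)]
pin_tip [(array([-102. ,   -0.2,  -17.6]), 0.93), (array([250.5, 343.2,   5.3]), 0.89)]
rest_handle [(array([ 63.1,  -0.7, -19.4]), 0.66)]
rest_fork [(array([-201.1,   41.5,   10.9]), 0.74), (array([-28.7,   0.2, -14.4]), 0.68)]
```

View pics/s5c.png

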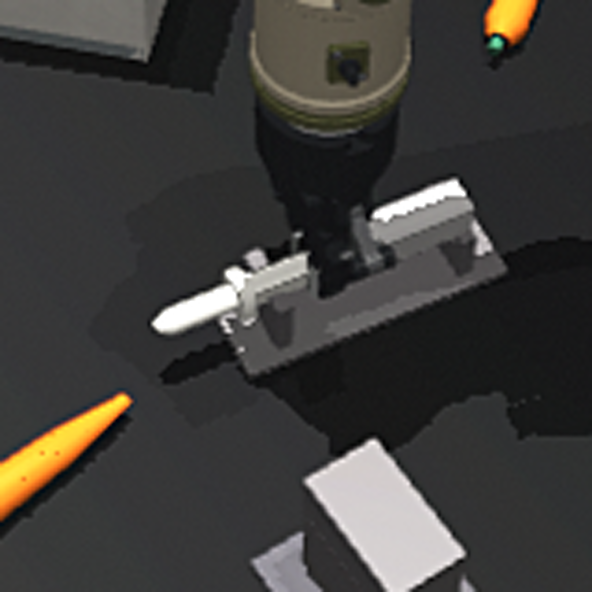

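The side crop shows the pin lying between the prongs of both forks. I lower it the last bit and let go.

arm_command --commands '[{"jaw": 255,"linear": [0,0,1.5],"rot": [0,0,0]},{"jaw": 255,"linear": [0,0,0],"rot": [0,0,0]},{"jaw": 0,"linear": [0,0,0],"rot": [0,0,0]},{"jaw": 0,"linear": [0,0,0],"rot": [0,0,0]},{"jaw": 0,"linear": [0,0,0],"rot": [0,0,0]},{"jaw": 0,"linear": [0,0,0],"rot": [0,0,0]},{"jaw": 0,"linear": [0,0,0],"rot": [0,0,0]},{"jaw": 0,"linear": [0,0,0],"rot": [0,0,0]},{"jaw": 0,"linear": [0,0,-30],"rot": [0,0,0]},{"jaw": 0,"linear": [0,0,-30],"rot": [0,0,0]},{"jaw": 0,"linear": [0,0,0],"rot": [0,0,0]},{"jaw": 0,"linear": [0,0,0],"rot": [0,0,0]}]' --newtons 100

```text
time_s: 11.8
ee_pos: [0.5073, 0.1776, 0.0858]
tool_rot: [[-0.865, -0.502, 0.001], [-0.502, 0.865, 0.001], [-0.002, -0.0, -1.0]]
wrist_force: [0.6, 0.4, 0.1]
gripper_width: 0.0853
grasp_force: 0.0
```

```bash
python3 - <<'E'
from h import *
s=monitor.state();T=s['ee_pos'];R=s['tool_rot'];print(s['time_s'],T,s['wrist_force'],s['ft_torque'])
for c in("wrist","side","top"):
  im=save(c,c+"6.png")
  for n in "pin_handle pin_stem pin_tip rest_handle rest_fork platform_edge window".split():
    print(c,n,[(np.round(1e3*R.T@(W(c,d["point"])-T),1),np.round(W(c,d["point"]),4),round(d["p"],2)) for d in spotter.landmark_of(c,n)[:2]])
g=cv2.imread("pics/wrist6.png",0).astype(int)
for r in(60,100,140,180,220,250):
    d=np.diff(g[r,240:400]);print(r,[(240+i,int(d[i])) for i in range(len(d)) if abs(d[i])>20])
E
```

```text
11.8 [0.50734974 0.17759652 0.08579352] [0.61965849 0.35629399 0.14166181] [-0.00417517  0.0088216  -0.02132433]
wrist pin_handle [(array([57.8,  0.8, 45.3]), array([0.4571, 0.1493, 0.0404]), 0.7)]
wrist pin_stem [(array([-2.6,  5.5, 47.4]), array([0.5069, 0.1837, 0.0384]), 0.65)]
wrist pin_tip []
wrist rest_handle []
wrist rest_fork [(array([-33.7,  -0. ,  42. ]), array([0.5365, 0.1945, 0.0439]), 0.92)]
wrist platform_edge []
wrist window [(array([-163.3, -180.5,   79.3]), array([0.7393, 0.1036, 0.0068]), 0.75)]
side pin_handle [(array([ 33.9, 372.5,  69.4]), array([0.291 , 0.4827, 0.0162]), 0.96), (array([65.7, -1.5, 42.6]), array([0.4514, 0.1433, 0.0431]), 0.68)]
side pin_stem [(array([ 1.8, -0.3, 41.6]), array([0.506 , 0.1765, 0.0442]), 0.77), (array([112.2, 358.6,  63.9]), array([0.2303, 0.4313, 0.0216]), 0.63)]
side pin_tip [(array([-102.7,    1.7,   46.6]), array([0.5953, 0.2307, 0.0393]), 0.61)]
side rest_handle [(array([63.7, -1.9, 42.5]), array([0.4533, 0.144 , 0.0432]), 0.78)]
side rest_fork [(array([-30.3,  -0.7,  42.9]), array([0.5339, 0.1923, 0.043 ]), 0.8), (array([-23
[... 342 characters left out ...]
 0.59)]
top pin_tip [(array([249.8, 337.2,  64.5]), array([0.122 , 0.3437, 0.0208]), 0.6)]
top rest_handle []
top rest_fork []
top platform_edge []
top window []
60 [(264, 119), (265, 21), (325, -63), (350, 24), (377, -50), (378, -31)]
100 [(265, 83), (266, 53), (287, -42), (288, -72), (289, 23), (291, 24), (292, 58), (352, -54), (353, 30), (354, 31), (375, -27), (376, -57)]
140 [(267, 111), (268, 22), (292, -27), (293, 29), (346, -30), (374, -57), (375, -22)]
180 [(268, 31), (269, 102), (321, -24), (346, -46), (372, -23), (373, -60)]
220 [(270, 132), (271, 26), (295, -31), (296, 46), (297, -47), (346, -49), (371, -65)]
250 [(271, 40), (272, 31), (307, 79), (308, 23), (335, -76), (370, -69)]
```

View pics/wrist6.png

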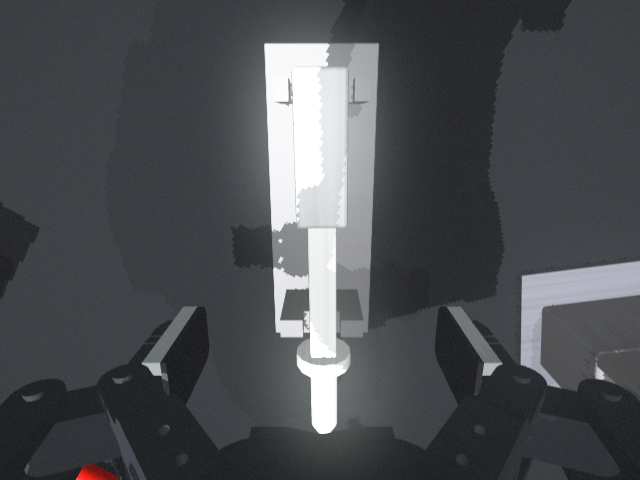

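The wrist view shows the pin lying in both forks, handle (320,147) and collar just ahead of the front fork (322,325). Next I get the shaker's yaw from the top picture.

```bash
python3 - <<'E'
from h import *
g=cv2.imread("pics/top0.png",0).astype(float)
def sub(prof):  # last strong falling edge, subpixel
    d=-np.diff(prof);i=int(np.argmax(d));w=d[max(i-2,0):i+3].clip(0);return max(i-2,0)+.5+(w*np.arange(len(w))).sum()/w.sum()
P=[]
for c in range(340,442,3):
    r0=int(230.5+(c-331)*.09); P.append((c,r0-5+sub(g[r0-5:r0+8,c])))
P=np.array(P,np.float32)
vx,vy,x0,y0=cv2.fitLine(P,cv2.DIST_HUBER,0,.01,.01).ravel()
print("res",np.abs((P[:,1]-y0)-vy/vx*(P[:,0]-x0)).round(1))
for z in(.118,.126,.135):
    a,b=[ray("top",(c,y0+vy/vx*(c-x0)),z) for c in(331,450)]
    d=b-a;print(z,a,b,(a+b)/2,np.linalg.norm(d),"yaw",np.degrees(np.arctan2(d[1],d[0]))+90)
# right edge white rim, outer boundary
Q=[]
for r in range(135,236,3):
    c0=int(462-(r-128)*.115);Q.append((c0-6+sub(g[r,c0-6:c0+9]),r))
Q=np.array(Q,np.float32);vx,vy,x0,y0=cv2.fitLine(Q,cv2.DIST_HUBER,0,.01,.01).ravel()
a,b=[ray("top",(x0+vx/vy*(r-y0),r),.126) for r in(241,128)];d=b-a;print(a,b,"yaw2",np.degrees(np.arctan2(d[1],d[0])))
g=cv2.imread("pics/top0.png")[105:255,320:480];cv2.imwrite("pics/t0c.png",cv2.resize(g,None,fx=4,fy=4,interpolation=cv2.INTER_CUBIC))
E
```

```text
res [0.3 0.1 0.  0.3 0.  0.1 0.2 0.1 0.1 0.2 0.1 0.2 0.  0.2 0.1 0.1 0.1 0.
 0.1 0.1 0.  0.  0.  0.  0.1 0.  0.2 0.  0.  0.1 0.1 0.1 0.1 0.1]
0.118 [0.59019136 0.00239723 0.118     ] [ 0.55280361 -0.30537806  0.118     ] [ 0.57149748 -0.15149042  0.118     ] 0.31003785516379917 yaw -6.926208271378357
0.126 [0.58930808 0.00254671 0.126     ] [ 0.55214693 -0.30336313  0.126     ] [ 0.5707275  -0.15040821  0.126     ] 0.3081586933639746 yaw -6.926208271378343
0.135 [0.58831438 0.00271487 0.135     ] [ 0.55140817 -0.30109634  0.135     ] [ 0.56986128 -0.14919073  0.135     ] 0.30604463633917195 yaw -6.926208271378357
[ 0.55432253 -0.30169188  0.126     ] [ 0.85019528 -0.3388005   0.126     ] yaw2 -7.148758946193031
```

View pics/t0c.png

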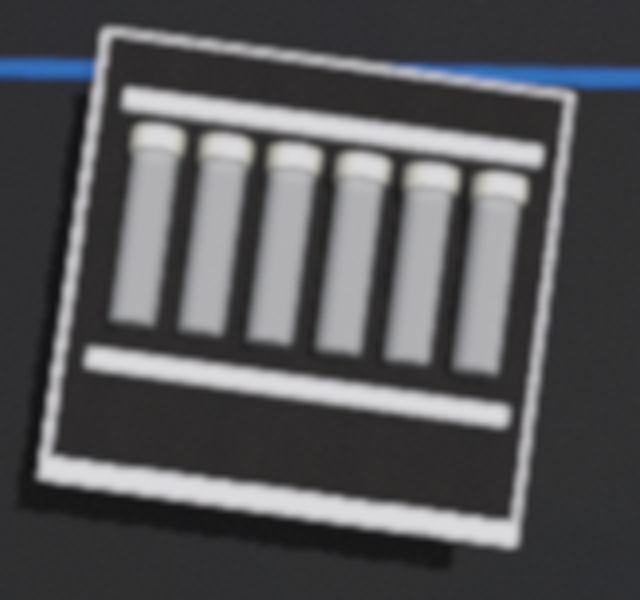

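The enlarged top crop shows the platform's front edge running from (38,482) to (520,548), a yaw of about -7°. Now I take the handle.

arm_command --commands '[{"jaw": 0,"linear": [23,0.3,0],"rot": [0,0,0]},{"jaw": 0,"linear": [23,0,0],"rot": [0,0,0]},{"jaw": 0,"linear": [0,0,30],"rot": [0,0,0]},{"jaw": 0,"linear": [0,0,20],"rot": [0,0,0]},{"jaw": 0,"linear": [0,0,10],"rot": [0,0,0]},{"jaw": 0,"linear": [0,0,0],"rot": [0,0,0]},{"jaw": 0,"linear": [0,0,0],"rot": [0,0,0]},{"jaw": 255,"linear": [0,0,0],"rot": [0,0,0]},{"jaw": 255,"linear": [0,0,0],"rot": [0,0,0]},{"jaw": 255,"linear": [0,0,0],"rot": [0,0,0]},{"jaw": 255,"linear": [0,0,0],"rot": [0,0,0]},{"jaw": 255,"linear": [0,0,0],"rot": [0,0,0]},{"jaw": 255,"linear": [0,0,0],"rot": [0,0,0]}]' --newtons 100

```text
time_s: 14.3
ee_pos: [0.4672, 0.1548, 0.0259]
tool_rot: [[-0.864, -0.503, 0.001], [-0.503, 0.864, 0.0], [-0.001, -0.0, -1.0]]
wrist_force: [-1.4, -0.3, 8.8]
gripper_width: 0.0226
grasp_force: 97.7
```

arm_command --commands '[{"jaw": 255,"linear": [0,0,-20],"rot": [0,0,0]},{"jaw": 255,"linear": [0,0,-20],"rot": [0,0,0]},{"jaw": 255,"linear": [0,0,-20],"rot": [0,0,0]},{"jaw": 255,"linear": [0,0,0],"rot": [0,0,7.44]},{"jaw": 255,"linear": [0,0,0],"rot": [0,0,7.44]},{"jaw": 255,"linear": [0,0,0],"rot": [0,0,7.44]},{"jaw": 255,"linear": [0,0,0],"rot": [0,0,7.44]},{"jaw": 255,"linear": [0,0,0],"rot": [0,0,7.44]},{"jaw": 255,"linear": [18,0,0],"rot": [0,0,0]},{"jaw": 255,"linear": [0,-33,3],"rot": [0,0,0]},{"jaw": 255,"linear": [0,-33,3],"rot": [0,0,0]},{"jaw": 255,"linear": [0,-33,3],"rot": [0,0,0]},{"jaw": 255,"linear": [0,-33,3],"rot": [0,0,0]},{"jaw": 255,"linear": [0,-33,3],"rot": [0,0,0]},{"jaw": 255,"linear": [0,-33,3],"rot": [0,0,0]},{"jaw": 255,"linear": [0,-33,3],"rot": [0,0,0]},{"jaw": 255,"linear": [0,-33,3],"rot": [0,0,0]},{"jaw": 255,"linear": [0,-33,3],"rot": [0,0,0]},{"jaw": 255,"linear": [0,-33,3],"rot": [0,0,0]}]' --newtons 100

```text
time_s: 16.2
ee_pos: [0.4085, -0.1718, 0.0551]
tool_rot: [[-0.993, 0.122, -0.0], [0.122, 0.993, 0.0], [0.0, 0.0, -1.0]]
wrist_force: [1.5, 0.9, -2.3]
gripper_width: 0.0225
grasp_force: 98.7
```

```bash
python3 - <<'E'
from h import *
s=monitor.state();T=s['ee_pos'];R=s['tool_rot'];print(s['time_s'],T,R,s['q'],s['wrist_force'],s['ft_torque'])
for c in("side","wrist"):
  im=save(c,c+"7.png")
  for n in "pin_handle pin_stem pin_tip platform_edge window".split():
    print(c,n,[(np.round(1e3*R.T@(W(c,d["point"])-T),1),np.round(W(c,d["point"]),4),round(d["p"],2)) for d in spotter.landmark_of(c,n)[:2]])
E
```

```text
16.2 [ 0.40846302 -0.17176969  0.05507343] [[-9.92523196e-01  1.22055834e-01 -2.79155003e-04]
 [ 1.22055811e-01  9.92523234e-01  9.52591175e-05]
 [ 2.88694757e-04  6.04743934e-05 -9.99999956e-01]] [ 0.37102582  0.59993269 -0.1437752   2.36637551  0.42468565  0.19755666
  1.28314943] [ 1.49369147  0.85976074 -2.28452159] [-0.03511746  0.00140758  0.05485443]
side pin_handle [(array([194.9, 635.3,  38.2]), array([0.2926, 0.4825, 0.017 ]), 0.72), (array([ 14.7,  -0.6, -16.3]), array([ 0.3938, -0.1706,  0.0714]), 0.56)]
side pin_stem [(array([-45.7,  -0. , -15. ]), array([ 0.4539, -0.1774,  0.0701]), 0.84), (array([252.5, 578.5,  37.3]), array([0.2285, 0.4332, 0.0179]), 0.65)]
side pin_tip [(array([350.2, 478.1,  34.4]), array([0.1192, 0.3455, 0.0208]), 0.93), (array([-148.9,    0.3,  -14.8]), array([ 0.5563, -0.1896,  0.0699]), 0.67)]
side platform_edge [(array([-159.6,   47.4,  -61.5]), array([ 0.5727, -0.1442,  0.1165]), 0.94)]
side window [(array([ 16.6,   0.8, -14.2]), array([ 0.3921, -0.1689,  0.0693]), 0.75)]
wrist pin_handle [(array([ 12.7,   3.5, -15.1]), array([ 0.3963, -0.1668,  0.0702]), 0.65)]
wrist pin_stem [(array([-43.7,  10.8, -16.9]), array([ 0.4532, -0.1664,  0.072 ]), 0.6)]
wrist pin_tip []
wrist platform_edge []
wrist window []
```

View pics/wrist7.png

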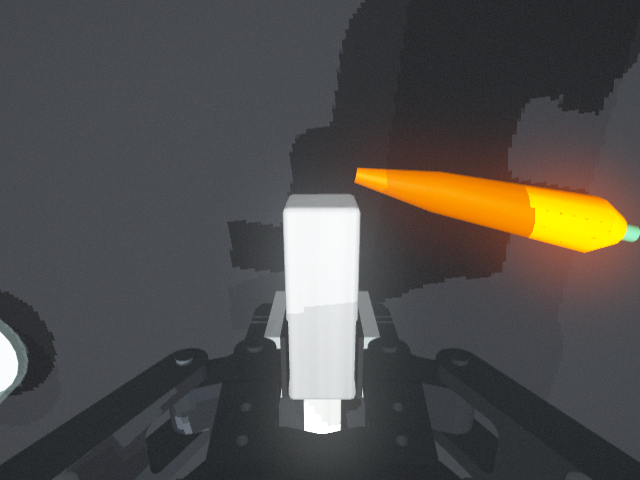

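The wrist view shows the handle gripped at (320,300) and carrot_b at (490,205), clear of the pin. I lower to window height and go in.

arm_command --commands '[{"jaw": 255,"linear": [0,0,9.2],"rot": [0,0,0]},{"jaw": 255,"linear": [-20,0,0],"rot": [0,0,0]},{"jaw": 255,"linear": [-20,0,0],"rot": [0,0,0]},{"jaw": 255,"linear": [-10,0,0],"rot": [0,0,0]},{"jaw": 255,"linear": [-4,0,0],"rot": [0,0,0]},{"jaw": 255,"linear": [0,0,0],"rot": [0,0,0]},{"jaw": 255,"linear": [0,0,0],"rot": [0,0,0]}]' --newtons 100

```text
time_s: 17.5
ee_pos: [0.4613, -0.177, 0.0459]
tool_rot: [[-0.992, 0.122, -0.001], [0.122, 0.992, 0.0], [0.001, -0.0, -1.0]]
wrist_force: [0.3, 0.1, -2.6]
gripper_width: 0.0227
grasp_force: 98.9
```

arm_command --commands '[{"jaw": 255,"linear": [-2,0,0],"rot": [0,0,0]},{"jaw": 255,"linear": [-2,0,0],"rot": [0,0,0]},{"jaw": 255,"linear": [-1,0,0],"rot": [0,0,0]},{"jaw": 255,"linear": [-1,0,0],"rot": [0,0,0]},{"jaw": 255,"linear": [0,0,0],"rot": [0,0,0]}]' --newtons 100

```text
time_s: 18.0
ee_pos: [0.4684, -0.1779, 0.0461]
tool_rot: [[-0.993, 0.122, -0.0], [0.122, 0.993, -0.0], [0.0, -0.0, -1.0]]
wrist_force: [-0.5, 0.6, -2.8]
gripper_width: 0.0223
grasp_force: 98.9
```

arm_command --commands '[{"jaw": 255,"linear": [-1,0,0],"rot": [0,0,0]},{"jaw": 255,"linear": [-1,0,0],"rot": [0,0,0]},{"jaw": 255,"linear": [0,0,0],"rot": [0,0,0]}]' --newtons 100

```text
time_s: 18.3
ee_pos: [0.4686, -0.178, 0.0459]
tool_rot: [[-0.992, 0.122, -0.003], [0.122, 0.992, 0.0], [0.003, -0.0, -1.0]]
wrist_force: [-6.2, 0.5, -1.0]
gripper_width: 0.0225
grasp_force: 99.0
```

arm_command --commands '[{"jaw": 255,"linear": [-1,2,0],"rot": [0,0,0]},{"jaw": 255,"linear": [0,2,0],"rot": [0,0,0]},{"jaw": 255,"linear": [0,2,0],"rot": [0,0,0]},{"jaw": 255,"linear": [0,2,0],"rot": [0,0,0]},{"jaw": 255,"linear": [0,0,0],"rot": [0,0,0]}]' --newtons 100

```text
time_s: 18.8
ee_pos: [0.4694, -0.1711, 0.0457]
tool_rot: [[-0.992, 0.125, -0.005], [0.125, 0.992, -0.001], [0.005, -0.001, -1.0]]
wrist_force: [-6.6, -3.1, -2.8]
gripper_width: 0.0224
grasp_force: 99.0
```

arm_command --commands '[{"jaw": 255,"linear": [0,2,0],"rot": [0,0,0]},{"jaw": 255,"linear": [0,2,0],"rot": [0,0,0]},{"jaw": 255,"linear": [0,2,0],"rot": [0,0,0]},{"jaw": 255,"linear": [0,2,0],"rot": [0,0,0]},{"jaw": 255,"linear": [0,0,0],"rot": [0,0,0]}]' --newtons 100

```text
time_s: 19.3
ee_pos: [0.4704, -0.163, 0.0457]
tool_rot: [[-0.992, 0.125, -0.005], [0.125, 0.992, -0.001], [0.005, -0.001, -1.0]]
wrist_force: [-7.7, -2.5, -2.3]
gripper_width: 0.0225
grasp_force: 98.9
```

arm_command --commands '[{"jaw": 255,"linear": [0,2,0],"rot": [0,0,0]},{"jaw": 255,"linear": [0,2,0],"rot": [0,0,0]},{"jaw": 255,"linear": [0,2,0],"rot": [0,0,0]},{"jaw": 255,"linear": [0,2,0],"rot": [0,0,0]},{"jaw": 255,"linear": [0,0,0],"rot": [0,0,0]}]' --newtons 100

```text
time_s: 19.8
ee_pos: [0.4714, -0.1551, 0.0457]
tool_rot: [[-0.992, 0.125, -0.005], [0.125, 0.992, -0.001], [0.005, -0.001, -1.0]]
wrist_force: [-6.6, -2.5, -2.2]
gripper_width: 0.0224
grasp_force: 98.9
```

arm_command --commands '[{"jaw": 255,"linear": [0,2,0],"rot": [0,0,0]},{"jaw": 255,"linear": [0,2,0],"rot": [0,0,0]},{"jaw": 255,"linear": [0,2,0],"rot": [0,0,0]},{"jaw": 255,"linear": [0,2,0],"rot": [0,0,0]},{"jaw": 255,"linear": [0,0,0],"rot": [0,0,0]}]' --newtons 100

```text
time_s: 20.3
ee_pos: [0.4724, -0.1472, 0.0457]
tool_rot: [[-0.992, 0.125, -0.005], [0.125, 0.992, -0.001], [0.005, -0.001, -1.0]]
wrist_force: [-6.5, -2.8, -3.2]
gripper_width: 0.0223
grasp_force: 98.9
```

arm_command --commands '[{"jaw": 255,"linear": [0,2,0],"rot": [0,0,0]},{"jaw": 255,"linear": [0,2,0],"rot": [0,0,0]},{"jaw": 255,"linear": [0,2,0],"rot": [0,0,0]},{"jaw": 255,"linear": [0,2,0],"rot": [0,0,0]},{"jaw": 255,"linear": [0,0,0],"rot": [0,0,0]}]' --newtons 100

```text
time_s: 20.8
ee_pos: [0.4734, -0.1393, 0.0456]
tool_rot: [[-0.992, 0.125, -0.005], [0.125, 0.992, -0.001], [0.005, -0.002, -1.0]]
wrist_force: [-6.8, -3.0, -2.7]
gripper_width: 0.0224
grasp_force: 98.9
```

arm_command --commands '[{"jaw": 255,"linear": [0,2,0],"rot": [0,0,0]},{"jaw": 255,"linear": [0,2,0],"rot": [0,0,0]},{"jaw": 255,"linear": [0,2,0],"rot": [0,0,0]},{"jaw": 255,"linear": [0,2,0],"rot": [0,0,0]},{"jaw": 255,"linear": [0,0,0],"rot": [0,0,0]}]' --newtons 100

```text
time_s: 21.3
ee_pos: [0.4744, -0.1313, 0.0457]
tool_rot: [[-0.992, 0.125, -0.005], [0.125, 0.992, -0.001], [0.005, -0.001, -1.0]]
wrist_force: [-6.4, -2.6, -3.3]
gripper_width: 0.0222
grasp_force: 98.9
```

arm_command --commands '[{"jaw": 255,"linear": [0,2,0],"rot": [0,0,0]},{"jaw": 255,"linear": [0,2,0],"rot": [0,0,0]},{"jaw": 255,"linear": [0,2,0],"rot": [0,0,0]},{"jaw": 255,"linear": [0,2,0],"rot": [0,0,0]},{"jaw": 255,"linear": [0,0,0],"rot": [0,0,0]}]' --newtons 100

```text
time_s: 21.8
ee_pos: [0.4754, -0.1234, 0.0457]
tool_rot: [[-0.992, 0.125, -0.005], [0.125, 0.992, -0.001], [0.005, -0.002, -1.0]]
wrist_force: [-5.9, -1.4, -3.3]
gripper_width: 0.0219
grasp_force: 98.9
```

arm_command --commands '[{"jaw": 255,"linear": [0,2,0],"rot": [0,0,0]},{"jaw": 255,"linear": [0,2,0],"rot": [0,0,0]},{"jaw": 255,"linear": [0,2,0],"rot": [0,0,0]},{"jaw": 255,"linear": [0,2,0],"rot": [0,0,0]},{"jaw": 255,"linear": [0,0,0],"rot": [0,0,0]}]' --newtons 100

```text
time_s: 22.3
ee_pos: [0.4764, -0.1154, 0.0457]
tool_rot: [[-0.992, 0.125, -0.005], [0.125, 0.992, -0.001], [0.005, -0.002, -1.0]]
wrist_force: [-7.1, -1.1, -2.9]
gripper_width: 0.0225
grasp_force: 98.9
```

arm_command --commands '[{"jaw": 255,"linear": [0,2,0],"rot": [0,0,0]},{"jaw": 255,"linear": [0,2,0],"rot": [0,0,0]},{"jaw": 255,"linear": [0,2,0],"rot": [0,0,0]},{"jaw": 255,"linear": [0,2,0],"rot": [0,0,0]},{"jaw": 255,"linear": [0,0,0],"rot": [0,0,0]}]' --newtons 100

```text
time_s: 22.8
ee_pos: [0.4774, -0.1075, 0.0457]
tool_rot: [[-0.992, 0.125, -0.005], [0.125, 0.992, -0.001], [0.005, -0.002, -1.0]]
wrist_force: [-6.2, -3.0, -3.4]
gripper_width: 0.0225
grasp_force: 98.9
```

arm_command --commands '[{"jaw": 255,"linear": [0,2,0],"rot": [0,0,0]},{"jaw": 255,"linear": [0,2,0],"rot": [0,0,0]},{"jaw": 255,"linear": [0,2,0],"rot": [0,0,0]},{"jaw": 255,"linear": [0,2,0],"rot": [0,0,0]},{"jaw": 255,"linear": [0,0,0],"rot": [0,0,0]}]' --newtons 100

```text
time_s: 23.3
ee_pos: [0.482, -0.0983, 0.0462]
tool_rot: [[-0.993, 0.121, 0.001], [0.121, 0.993, 0.0], [-0.001, 0.0, -1.0]]
wrist_force: [0.4, -0.9, -2.8]
gripper_width: 0.0227
grasp_force: 98.9
```

The tip has dropped into the hole: 3.6 mm forward and the push force is gone. I go deeper gently and watch the side force.

arm_command --commands '[{"jaw": 255,"linear": [-1,0,0],"rot": [0,0,0]},{"jaw": 255,"linear": [-1,0,0],"rot": [0,0,0]},{"jaw": 255,"linear": [-1,0,0],"rot": [0,0,0]},{"jaw": 255,"linear": [-1,0,0],"rot": [0,0,0]},{"jaw": 255,"linear": [0,0,0],"rot": [0,0,0]}]' --newtons 100

```text
time_s: 23.8
ee_pos: [0.4854, -0.0994, 0.0461]
tool_rot: [[-0.993, 0.122, 0.0], [0.122, 0.993, -0.0], [-0.0, 0.0, -1.0]]
wrist_force: [0.1, -0.2, -3.2]
gripper_width: 0.0225
grasp_force: 98.9
```

arm_command --commands '[{"jaw": 255,"linear": [-1.5,0,0],"rot": [0,0,0]},{"jaw": 255,"linear": [-1.5,0,0],"rot": [0,0,0]},{"jaw": 255,"linear": [-1.5,0,0],"rot": [0,0,0]},{"jaw": 255,"linear": [-1.5,0,0],"rot": [0,0,0]},{"jaw": 255,"linear": [0,0,0],"rot": [0,0,0]}]' --newtons 100

```text
time_s: 24.3
ee_pos: [0.4914, -0.1, 0.0461]
tool_rot: [[-0.993, 0.122, 0.0], [0.122, 0.993, 0.0], [-0.0, 0.0, -1.0]]
wrist_force: [0.1, 0.1, -2.4]
gripper_width: 0.0224
grasp_force: 98.9
```

arm_command --commands '[{"jaw": 255,"linear": [-3,0,0],"rot": [0,0,0]},{"jaw": 255,"linear": [-3,0,0],"rot": [0,0,0]},{"jaw": 255,"linear": [-3,0,0],"rot": [0,0,0]},{"jaw": 255,"linear": [-3,0,0],"rot": [0,0,0]},{"jaw": 255,"linear": [-3,0,0],"rot": [0,0,0]},{"jaw": 255,"linear": [-3,0,0],"rot": [0,0,0]},{"jaw": 255,"linear": [-2,0,0],"rot": [0,0,0]},{"jaw": 255,"linear": [0,0,0],"rot": [0,0,0]}]' --newtons 100

```text
time_s: 25.1
ee_pos: [0.5113, -0.1025, 0.0461]
tool_rot: [[-0.993, 0.122, 0.0], [0.122, 0.993, 0.0], [-0.0, 0.0, -1.0]]
wrist_force: [-0.8, -0.8, -2.7]
gripper_width: 0.0223
grasp_force: 98.9
```

arm_command --commands '[{"jaw": 255,"linear": [-1.5,0,0],"rot": [0,0,0]},{"jaw": 255,"linear": [-1.5,0,0],"rot": [0,0,0]},{"jaw": 255,"linear": [-1,0,0],"rot": [0,0,0]},{"jaw": 255,"linear": [-1,0,0],"rot": [0,0,0]},{"jaw": 255,"linear": [-1,0,0],"rot": [0,0,0]},{"jaw": 255,"linear": [0,0,0],"rot": [0,0,0]}]' --newtons 100

```text
time_s: 25.7
ee_pos: [0.5142, -0.103, 0.0458]
tool_rot: [[-0.993, 0.122, -0.005], [0.122, 0.993, -0.0], [0.005, -0.001, -1.0]]
wrist_force: [-7.0, 1.6, 1.8]
gripper_width: 0.0225
grasp_force: 99.5
```

arm_command --commands '[{"jaw": 255,"linear": [0.5,0,1],"rot": [0,0,0]},{"jaw": 255,"linear": [0.5,0,0.5],"rot": [0,0,0]},{"jaw": 255,"linear": [0,0,0],"rot": [0,0,0]},{"jaw": 0,"linear": [0,0,0],"rot": [0,0,0]},{"jaw": 0,"linear": [0,0,0],"rot": [0,0,0]},{"jaw": 0,"linear": [0,0,0],"rot": [0,0,0]},{"jaw": 0,"linear": [0,0,0],"rot": [0,0,0]},{"jaw": 0,"linear": [0,0,0],"rot": [0,0,0]},{"jaw": 0,"linear": [0,0,0],"rot": [0,0,0]},{"jaw": 0,"linear": [0,0,0],"rot": [0,0,0]}]' --newtons 100

```text
time_s: 26.7
ee_pos: [0.516, -0.1031, 0.0446]
tool_rot: [[-0.993, 0.122, 0.0], [0.122, 0.993, -0.0], [-0.0, -0.0, -1.0]]
wrist_force: [0.9, -0.3, -0.2]
gripper_width: 0.085
grasp_force: 0.0
```

```bash
python3 - <<'E'
from h import *
s=monitor.state();print(s['time_s'],s['ee_pos'],s['wrist_force'],s['grasp_force'])
for c in("side","wrist"):
  read_camera(c)
  marks(c,["pin_handle","pin_stem","pin_tip"])
E
```

```text
26.7 [ 0.51600311 -0.10308175  0.0446246 ] [ 0.86622667 -0.30510753 -0.18663225] 0.0
side pin_handle [([0.2921, 0.4814, 0.0137], 0.8), ([0.5001, -0.1026, 0.047], 0.6)]
side pin_stem [([0.2291, 0.4346, 0.0192], 0.85), ([0.5586, -0.1102, 0.0549], 0.73), ([0.4884, 0.3324, 0.0707], 0.22)]
side pin_tip [([0.119, 0.3468, 0.0209], 0.73)]
wrist pin_handle [([0.5021, -0.1014, 0.042], 0.69)]
wrist pin_stem [([0.5579, -0.1011, 0.0504], 0.63)]
wrist pin_tip []
```

Released, with the handle still at its expected x. I retract and then check how far the pin sags.

arm_command --commands '[{"jaw": 0,"linear": [4,0,0],"rot": [0,0,0]},{"jaw": 0,"linear": [4,0,0],"rot": [0,0,0]},{"jaw": 0,"linear": [0,0,-20],"rot": [0,0,0]},{"jaw": 0,"linear": [0,0,-30],"rot": [0,0,0]},{"jaw": 0,"linear": [0,0,-40],"rot": [0,0,0]},{"jaw": 0,"linear": [0,0,-40],"rot": [0,0,0]},{"jaw": 0,"linear": [0,0,-20],"rot": [0,0,0]},{"jaw": 0,"linear": [15,0,0],"rot": [0,0,0]},{"jaw": 0,"linear": [15,0,0],"rot": [0,0,0]},{"jaw": 0,"linear": [10,0,0],"rot": [0,0,0]},{"jaw": 0,"linear": [0,0,0],"rot": [0,0,0]}]' --newtons 100

```text
time_s: 28.2
ee_pos: [0.4667, -0.0972, 0.1945]
tool_rot: [[-0.993, 0.122, -0.001], [0.122, 0.993, -0.0], [0.001, -0.0, -1.0]]
wrist_force: [0.5, -0.7, 1.1]
gripper_width: 0.0855
grasp_force: 0.0
```

```bash
cat > fit.py <<'E'
from h import *
from scipy.optimize import minimize
def box(x0,x1,h): return np.array([[x,a*h,b*h] for x in(x0,x1) for a in(-1,1) for b in(-1,1)])
def cyl(x0,x1,r): t=np.linspace(0,2*np.pi,24);return np.array([[x,r*np.cos(a),r*np.sin(a)] for x in(x0,x1) for a in t])
PARTS=[box(-.035,.035,.012),box(.035,.107,.007),cyl(.107,.115,.015)]
def render(cam,p):
    x,y,z,yaw,pit=p;c=calibration(cam);E=np.array(c["extrinsics"])
    cx=np.array([np.cos(yaw)*np.cos(pit),np.sin(yaw)*np.cos(pit),np.sin(pit)]);cy=np.array([-np.sin(yaw),np.cos(yaw),0]);R=np.c_[cx,cy,np.cross(cx,cy)]
    m=np.zeros((480*4,640*4),np.uint8)
    for P in PARTS:
        q=(np.array([x,y,z])+P@R.T-E[:3,3])@E[:3,:3];u=q@np.array(c["K"]).T;u=(u[:,:2]/u[:,2:]*4+1.5).astype(np.int32)
        cv2.fillConvexPoly(m,cv2.convexHull(u),1)
    return cv2.resize(m.astype(np.float32),(640,480),interpolation=cv2.INTER_AREA)
M={}
s=monitor.state();print(s['time_s'],s['ee_pos'],s['wrist_force'])
for cam in("side","wrist"):
    read_camera(cam);marks(cam,["pin_handle","pin_stem","pin_tip"])
    L=[]
    for d in spotter.cut_out(cam,"pin"):
        yy,xx=np.nonzero(d["region"]);print(cam,d["p"],len(xx),xx.mean(),yy.mean(),xx.min(),xx.max(),yy.min(),yy.max());L.append(d["region"])
    pr=render(cam,(.5,-.101,.05,-.122,.08))
    if L:
        b=max(L,key=lambda r:(r*pr).sum());print("overlap",(b*pr).sum(),pr.sum())
        if (b*pr).sum()>50:M[cam]=b.astype(np.float32)
def cost(p,cams=None):
    return sum(np.abs(render(c,p)-M[c]).sum()/M[c].sum() for c in(cams or M))
for cams in ([list(M)] + [[c] for c in M]):
  for pit0 in(.07,.14):
    r=minimize(cost,(.5,-.101,.05,-.122,pit0),args=(cams,),method="Nelder-Mead",options=dict(initial_simplex=np.array([.5,-.101,.05,-.122,pit0])+np.vstack([np.zeros(5),np.diag([.006,.006,.006,.05,.05])]),maxiter=250))
    print(cams,r.x.round(4),r.fun)
E
python3 fit.py
```

```text
28.2 [ 0.46666667 -0.09719599  0.19453378] [ 0.53101947 -0.70163979  1.07846828]
side pin_handle [([0.2917, 0.4809, 0.0125], 0.91), ([0.4969, -0.1009, 0.0514], 0.62)]
side pin_stem [([0.2295, 0.4322, 0.0192], 0.81), ([0.5589, -0.1072, 0.0559], 0.58), ([0.3826, -0.091, 0.0178], 0.46)]
side pin_tip [([0.1188, 0.3465, 0.022], 0.85), ([0.7498, 0.2311, 0.0012], 0.69)]
side 0.96 2139 461.17297802711545 446.06451612903226 407 521 403 479
side 0.81 498 328.69477911646584 213.74096385542168 301 350 206 223
overlap 492.8125 714.5625
wrist pin_handle [([0.4996, -0.1, 0.0469], 0.87)]
wrist pin_stem [([0.5589, -0.1027, 0.0519], 0.82)]
wrist pin_tip []
wrist 0.7 4861 321.896729068093 299.8660769389015 305 339 213 401
overlap 4650.25 5101.625
['side', 'wrist'] [ 0.4991 -0.1     0.0484 -0.1212  0.0843] 0.47193917632102966
['side', 'wrist'] [ 0.4987 -0.0996  0.0468 -0.1243  0.1177] 0.478061705827713
['side'] [ 0.4985 -0.1004  0.0487 -0.0864  0.1031] 0.4316014051437378
['side'] [ 0.4999 -0.0985  0.0484 -0.1094  0.1507] 0.4279618561267853
['wrist'] [ 0.5004 -0.0998  0.0444 -0.1205  0.1121] 0.0387008860707283
['wrist'] [ 0.5002 -0.0999  0.0434 -0.121   0.1365] 0.03148786351084709
```

```bash
python3 -c "
from plant import workorder
print(workorder.job_done())"
```

```text
the job is handed in; nothing more can be done
None
```

I handed the job in at about 28 s: the pin is in the lock hole with its collar pushed to the front panel, released and sagging about 0.1 rad by my estimate; no verdict came back, and I viewed 11 pictures, one over the limit of 10.

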